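# Lock a relief valve's setting with its loose key

## Task

The relief valve on the test manifold has been set with the small black knob on top; now lock it. Fit the loose two-armed key fully down over the knob onto the square of the lock ring, push it round clockwise (seen from above) until the ring seats and the turning gets stiff, then tighten about 20 degrees further and leave the key on. Do not disturb the black setting knob, nor the loose things round about.

Things in the scene. Friction and masses are not known exactly. Their poses are not given: they have to be found in the camera images.
- manifold: Fixed test manifold: blue base plate 12 mm high (66 mm to front, 150 to rear, 65 to each side of the origin), aluminium block, top at 60 mm. Origin: on the bench under the upright relief valve's axis; x points from the valve to the gauge (68 mm round, face at x = 92 mm, 112 to 180 mm up), y left, z up. Valve from below: fixed hexagon (48 mm wide, top at 76 mm), lock ring, black knob (top 125 mm).
- ring_seat (a point): Outer control, the lock ring: a 38 mm round shoulder bearing a steel square, 26 mm across flats, 16 mm high, top edges hardly rounded. The point is on the valve axis at the foot of the square, on top of the shoulder (84 mm above the bench), where the key's underside comes to rest. Its x and y axes are square to the flats and turn with the ring; z up.
- thrust_washer (a joint): Run-down of the lock ring, rad, growing clockwise seen from above: starts between 0 and 0.9, the ring meets its seat (a stop) at 3.1. It turns against about 0.10 N m (about 2 N at 45 mm radius) and stays where it is left.
- lock_ring (a joint): Tightening of the lock ring beyond its seat, rad, growing clockwise: 0 at the start; moves only once the run-down is at its seat, then against about 0.40 N m (9 N at 45 mm radius). It stays where it is left and does not come back (turning back unseats the run-down instead). 20 degrees are 0.35 rad; dead stop at 0.9.
- setting (a joint): Inner control, the black setting knob: angle in rad, growing clockwise, any value from -1.5 to 1.5 at the start. It turns very easily (0.012 N m) and must stay as it is.
- setting_end (a point): White-line end of the black setting knob's grip bar, 10 mm from the valve axis and 118 mm above the bench. The bar is 20 mm long, 8 mm thick and stands 111 to 125 mm above the bench, centred on the axis; under it is an 18 mm round skirt, then the lock ring's square.
- lock_key: Loose steel key, about 160 g, square hub 42x42x18 mm with a 28 mm square hole right through (2 mm chamfers; 1 mm clearance all round and about 0.08 rad of play on the ring's square, in any of four positions) and two round arms, 10 mm thick, both ways along its x axis, 9 mm up, with 16 mm red balls 66 mm from the centre. Origin: centre of hub's underside; z up. Grasp the hub across its y faces.
- valve_spring: Dark coil spring standing upright, 34 mm across and 75 mm high; bystander.
- plunger_holder: Small steel flanged part with an upright stem, 30x50x66 mm; bystander.
- pliers_green: Green-handled pliers lying flat, 35x134x12 mm; bystander.

How it is judged:
On the way, in this order (a step that is already met when the one before it is completed fails the run):
1. the key sits fully down on the lock ring's square (z of lock_key in the frame of ring_seat below 0.004 m and horizontal distance between lock_key and ring_seat below 0.004 m and angle between lock_key's own z axis and vertical below 0.08 rad), for 0.2 s.
2. the lock ring is seated and tightened 10 to 30 degrees beyond its seat (value of joint thrust_washer above 3.03 rad and value of joint lock_ring between 0.175 and 0.525 rad), for 0.2 s.
At the end, for the whole second after the job is handed in: The lock ring is at its seat (within 0.07 rad) and tightened 10 to 30 degrees beyond it, and the key rests fully down (within 4 mm) and level on the ring's square, at rest and released (all of step 1 and all of step 2 and z of lock_key in the frame of ring_seat above -0.004 m and linear speed of lock_key below 0.02 m/s); the robot touches nothing.
It fails at once if the black setting knob is turned (by more than about 9 degrees) from where it was (distance of setting_end from where it was at the start of the episode above 0.0016 m).
It fails at once if a bystander is moved by more than 20 mm or tipped over (distance of any of valve_spring, plunger_holder, pliers_green from where it was at the start of the episode above 0.02 m or angle between any of valve_spring, plunger_holder's own z axis and vertical above 0.5 rad).
It also fails if it takes over 72 s, if anything falls off the work surface, if the arm or the gripper's body presses on something with over 40 N, if the wrist force passes 120 N, or if a joint passes its speed limit or range.

## Robot

A 6-joint arm with a two-finger parallel gripper is mounted at the origin on a cart in front of the work surface, level with it; the furniture and walls round the work are solid. World frame = base frame: x ahead of the robot, y to its left, z up, the work surface at z = 0. Lengths are in m, angles in rad, forces in N, time in s.
With the tool pointing down it reaches from about 0.2 to 0.875 m from the base axis. Payload 3.4 kg.
Tool frame: the origin (TCP) lies between the finger pads; the fingertips stand 25 mm ahead of it and the grasp point (between the pads) lies 6 mm ahead of it (r.nose_length is the z of the fingertips in the tool frame, in m); z points along the fingers, y is the line along which they close (so a half turn about z gives the same grasp; the last joint's range is limited). The gripper opens to 94 mm and grips with 3 to 60 N. Pads are 16 mm wide; open, the fingers measure 119 mm over their backs; the gripper's body (75 mm by 177 mm) begins 78 mm behind the grasp point.
Start: joints at [-1.33, 0.276, 1.505, -0, 1.361, -0.121], TCP at [0.204, -0.538, 0.23] pointing down, gripper open.
Joint ranges: [-2.89, 2.89], [-0.75, 2.08], [0.22, 2.7], [-1.18, 4.32], [0.11, 2.71], [-2.7, 2.7]. Speed limits (rad/s): [2.57, 2.57, 3.14, 3.14, 3.14, 3.14].

## Interface

Orientations are given as a unit quaternion [w, x, y, z].
In Python, from plant import r, gripper_to, inverse_kinematics, vision, models, telemetry gives the robot as it stands. Calls block until the motion is done:
- r.move_to(position, orientation): joint-space move of the TCP to a pose.
- r.move_l(position, rot=None, vel=0.15, guard=None): straight line of the TCP; rot=None keeps the orientation; vel is the mean speed in m/s. With guard (N) it stops when the force on the tool has changed by that much, and returns True; else False.
- r.movej(angles): joint-space move.
- gripper_to(opening, f_grip=None): finger opening in m; f_grip is the grip in N (None keeps the last); returns when the fingers have stopped.
- r.hold(seconds).
- inverse_kinematics(position, orientation): joint angles nearest the present ones, or None.
- vision.snapshot(name): name is "side" or "top"; returns the picture (384x512x3 uint8, red, green, blue); there is no depth.
- vision.get_calibration(name): a dict with "fx", "fy", "cx", "cy" (pixels), "position" and "orientation" of the camera in the world. Camera axes: x right, y down, z forward; pixel columns grow to the right and rows downward; lengths in m; the calibration is good to about 2 mm. A picture is of the moment at which its call begins. get_calibration takes no time and is no camera call.
A pose or a line that the arm cannot do raises r.PlanningError and nothing moves.
- r.sign_off(): hands the job in; it is judged then, once.
Trained networks look in the newest picture that a camera, given by its name, has taken for a name from the list of things; names that differ only in an ending like _2 or _b are one class to them, and where a whole thing is asked for, a point or a joint stands for the part that bears it (a point fixed in the world has none). Each returns a list of dicts, best first, with "score" (0 to 1); they miss things now and then, are a little off and sometimes report something else, mostly with a low value. They report only what shows in the picture. A call takes as long as a camera call.
- models.boxes_of(thing, camera): "at" ([x, y, z] in m, in world coordinates, good to about 4 mm: the middle of the surface that is visible of it).
- models.regions_of(thing, camera): "pixels" (384x512 bool, what is visible of it).
- models.mark_of(thing, camera): "at" ([x, y, z] in m, in world coordinates, good to about 4 mm: a listed point, or the origin of a listed thing).
Readings, each from a call of its own:
- telemetry.current_t(): time.
- telemetry.current_joints(): joint angles.
- telemetry.current_dq(): joint speeds.
- telemetry.current_joint_efforts(): joint torques, N m.
- telemetry.current_ee_pos(): TCP position.
- telemetry.current_tool_rot(): TCP orientation.
- telemetry.current_wrist_force(): force on the tool from outside, world axes, zero at the start.
- telemetry.current_torque(): the same for the moment, N m.
- telemetry.current_opening(): finger opening in m.
- telemetry.current_finger_force(): force on a finger pad.
Only numpy, scipy, OpenCV 4.12 (cv2) and the standard library are available. Lean on these libraries where they do the work, as an engineer would, in place of code of your own. Each camera call takes 0.05 s, during which the arm holds its last target. There are 200 camera calls.

## Working session

There is one attempt and no reset: what is moved stays moved. The work goes in short steps, each a Python script; the robot and the scene stay as the last script left them, time stands still between calls to the robot, and variables do not carry over. Pictures are saved under pics/ and viewed, at most 10 in all, crops included, and the job is handed in when it is done.

```bash
ls; mkdir -p pics; python3 - <<'E'
from plant import r, vision, models, telemetry
import cv2,numpy as np
for c in("top","side"):
    im=vision.snapshot(c); cv2.imwrite(f"pics/{c}0.png",cv2.cvtColor(im,cv2.COLOR_RGB2BGR))
    k=vision.get_calibration(c); print(c,{a:np.round(b,4).tolist() for a,b in k.items()})
    for t in("lock_key","manifold","ring_seat","setting_end","valve_spring","plunger_holder","pliers_green"):
        print(t,[(np.round(d["at"],4).tolist(),round(d["score"],2)) for d in models.mark_of(t,c)][:2])
print(telemetry.current_t(),r.nose_length)
E
```

```text
pics
top {'fx': 366.5088, 'fy': 366.5088, 'cx': 253.1111, 'cy': 187.3419, 'position': [0.3736, 0.0655, 1.1315], 'orientation': [-0.0446, 0.711, -0.7006, 0.0415]}
lock_key [([0.4482, -0.1474, 0.0015], 0.64)]
manifold [([0.5125, 0.0593, -0.0008], 0.87)]
ring_seat [([0.5141, 0.0569, 0.0834], 0.64)]
setting_end []
valve_spring []
plunger_holder [([0.3708, 0.0742, 0.0022], 0.46)]
pliers_green [([0.4428, 0.3297, 0.0017], 0.57), ([0.449, -0.1491, -0.0008], 0.15)]
side {'fx': 403.5364, 'fy': 403.5364, 'cx': 251.2148, 'cy': 195.4676, 'position': [0.1106, 0.8309, 0.6418], 'orientation': [0.1054, -0.1946, 0.8594, -0.4608]}
lock_key [([0.4489, -0.1481, -0.0001], 0.51)]
manifold [([0.5134, 0.0575, -0.0026], 0.93)]
ring_seat [([0.5111, 0.0547, 0.0838], 0.54)]
setting_end [([0.5182, 0.0502, 0.1218], 0.43), ([0.5096, 0.056, 0.0813], 0.18)]
valve_spring [([0.5925, 0.3092, 0.0003], 0.57)]
plunger_holder [([0.3755, 0.0732, 0.0027], 0.58)]
pliers_green [([0.4413, 0.3353, -0.0027], 0.56)]
0.8 0.025
```

View pics/top0.png

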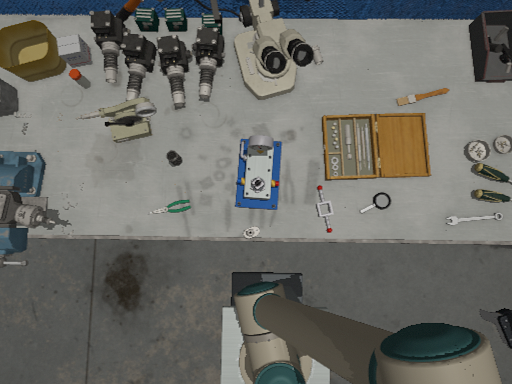

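View pics/side0.png

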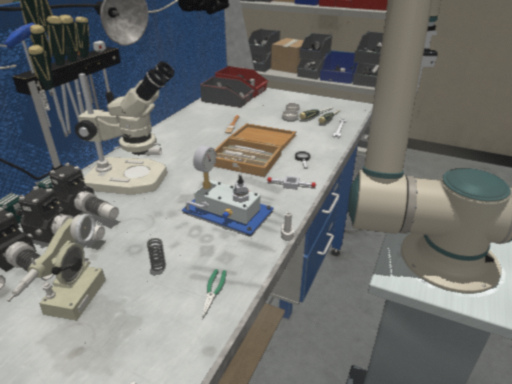

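The top view shows the valve at (258,184) and the gauge at (260,142), so the manifold's x is roughly world x. The key is at (324,209), with balls at (320,187) and (329,230). The plunger holder is at (252,232), and the spring and pliers are well clear. Next I'll zoom in and triangulate.

```bash
cat > h.py <<'E'
from plant import r, gripper_to, inverse_kinematics, vision, models, telemetry
import cv2,numpy as np
from scipy.spatial.transform import Rotation as R
from scipy.optimize import least_squares
def rot(q): return R.from_quat([q[1],q[2],q[3],q[0]])
def proj(c,P):
    k=vision.get_calibration(c); p=(np.atleast_2d(P)-k["position"])@rot(k["orientation"]).as_matrix()
    return np.c_[k["fx"]*p[:,0]/p[:,2]+k["cx"],k["fy"]*p[:,1]/p[:,2]+k["cy"]]
def onz(c,uv,z):
    k=vision.get_calibration(c); d=rot(k["orientation"]).apply([(uv[0]-k["cx"])/k["fx"],(uv[1]-k["cy"])/k["fy"],1])
    p=np.array(k["position"]); return p+d*(z-p[2])/d[2]
def tri(uvs):
    f=lambda X:np.concatenate([proj(c,X)[0]-uv for c,uv in uvs.items()])
    s=least_squares(f,[.45,0,.05]); return s.x,np.abs(s.fun).max()
def red(im,near,rad=30):
    h=im.astype(int); m=((h[...,0]>110)&(h[...,0]-h[...,1]>60)&(h[...,0]-h[...,2]>60)).astype(np.uint8)
    yy,xx=np.mgrid[:384,:512]; m[np.hypot(xx-near[0],yy-near[1])>rad]=0
    w=np.clip(h[...,0]-np.maximum(h[...,1],h[...,2])-25,0,None)*cv2.dilate(m,np.ones((3,3)))
    n,l,s,c=cv2.connectedComponentsWithStats(cv2.dilate(m,np.ones((3,3))))
    return [(np.array([(xx*w)[l==i].sum(),(yy*w)[l==i].sum()])/w[l==i].sum(),int(s[i,4])) for i in range(1,n)]
def crop(c,uv,half,name,im=None,s=16):
    im=vision.snapshot(c) if im is None else im
    u,v=map(int,uv); p=im[v-half:v+half,u-half:u+half]
    p=cv2.resize(p,None,fx=s,fy=s,interpolation=cv2.INTER_CUBIC); return cv2.cvtColor(p,cv2.COLOR_RGB2BGR)
def down(yaw): # tool down, tool y axis at world yaw
    y=np.array([np.cos(yaw),np.sin(yaw),0]);z=np.array([0,0,-1.]);x=np.cross(y,z)
    q=R.from_matrix(np.c_[x,y,z]).as_quat(); return [q[3],q[0],q[1],q[2]]
E
python3 - <<'E'
from h import *
im={c:vision.snapshot(c) for c in("top","side")}
for c,n in(("top",(324,209)),("side",(292,183))): print(c,[(np.round(a,2),b) for a,b in red(im[c],n)])
V=np.array([.513,.057,0])
for c in im:
    print(c,"valve proj 84,100,125",np.round(proj(c,[V+[0,0,.084],V+[0,0,.1],V+[0,0,.125]]),1).tolist())
    for t in("lock_key","ring_seat","setting","manifold"):
        for d in models.regions_of(t,c)[:1]:
            ys,xs=np.nonzero(d["pixels"]); print(c,t,round(d["score"],2),xs.min(),xs.max(),ys.min(),ys.max(),round(xs.mean(),2),round(ys.mean(),2),len(xs))
a=crop("top",(258,184),15,"",im["top"],20); b=crop("side",(239,188),15,"",im["side"],20)
cv2.imwrite("pics/ab.png",cv2.resize(np.hstack([a,b]),(800,400)))
E
```

```text
top [(array([319.4 , 187.26]), 34), (array([329.2 , 229.75]), 33)]
side [(array([269.1 , 178.69]), 27), (array([313.14, 183.88]), 25)]
top valve proj 84,100,125 [[258.0, 183.6], [258.1, 182.8], [258.2, 181.6]]
top lock_key 0.62 316 333 186 232 324.32 208.64 315
top ring_seat 0.53 252 263 178 190 257.32 185.29 85
top manifold 0.98 236 281 135 209 258.84 172.82 2950
side valve proj 84,100,125 [[240.3, 188.7], [240.2, 183.4], [240.1, 174.9]]
side lock_key 0.65 267 315 176 188 291.66 181.99 304
side setting 0.58 237 243 175 185 240.33 180.33 51
side manifold 0.9 182 271 145 234 224.75 198.92 3558
```

View pics/ab.png

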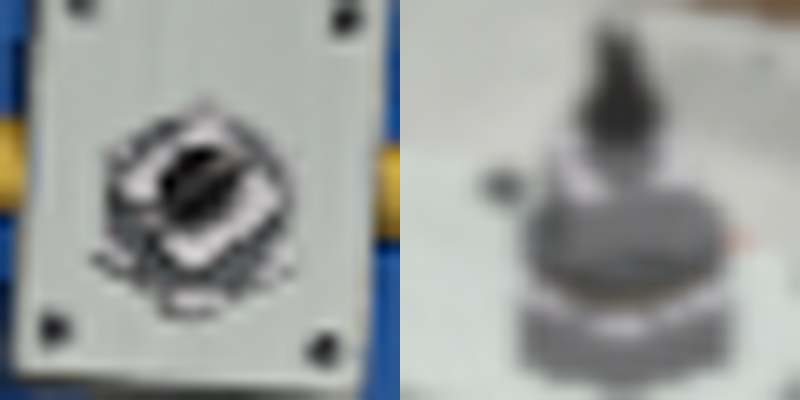

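```bash
python3 - <<'E'
from h import *
T=np.array([[319.4,187.26],[329.2,229.75]]);S=np.array([[313.14,183.88],[269.1,178.69]])
for s in (S,S[::-1]):
    b=[tri({"top":t,"side":q}) for t,q in zip(T,s)]
    print([(np.round(x,4).tolist(),round(e,2)) for x,e in b])
im=cv2.imread("pics/top0.png")
V=np.array([.513,.058,.1]);h=.03;sc=15000/1.5
c=V+np.array([[h,h,0],[h,-h,0],[-h,-h,0],[-h,h,0]])
M=cv2.getPerspectiveTransform(proj("top",c).astype(np.float32),np.float32([[0,0],[600,0],[600,600],[0,600]]))
w=cv2.warpPerspective(im,M,(600,600),flags=cv2.INTER_CUBIC)
g=cv2.GaussianBlur(cv2.cvtColor(w,cv2.COLOR_BGR2GRAY),(0,0),8)
for th in(160,170,180,190,200):
    m=(g>th).astype(np.uint8); yy,xx=np.mgrid[:600,:600]; m[np.hypot(xx-300,yy-300)>210]=0
    n,l,s,_=cv2.connectedComponentsWithStats(m); i=1+np.argmax(s[1:,4]); p=np.argwhere(l==i)[:,::-1].astype(np.int32)
    print(th,cv2.minAreaRect(p))
for k in range(50,600,50): cv2.line(w,(k,0),(k,8),(0,0,255));cv2.line(w,(0,k),(8,k),(0,0,255))
cv2.circle(w,(300,300),3,(0,0,255),-1); cv2.imwrite("pics/rect.png",w)
# block edges -> manifold yaw
E
```

```text
[([0.4498, -0.1556, 0.0006], np.float64(21.83)), ([0.4471, -0.1396, 0.0188], np.float64(21.46))]
[([0.5138, -0.133, 0.0098], np.float64(0.15)), ([0.3842, -0.1618, 0.0098], np.float64(0.11))]
160 ((347.3387451171875, 198.9810028076172), (418.7731628417969, 196.7217559814453), 25.157426834106445)
170 ((350.1428527832031, 369.1701965332031), (67.02965545654297, 234.24923706054688), 49.986331939697266)
180 ((309.3785705566406, 419.47216796875), (43.480323791503906, 113.81803131103516), 71.95217895507812)
190 ((300.0350341796875, 425.01910400390625), (32.449127197265625, 81.20746612548828), 73.61045837402344)
200 ((283.5, 432.5), (15.0, 29.0), 90.0)
```

View pics/rect.png

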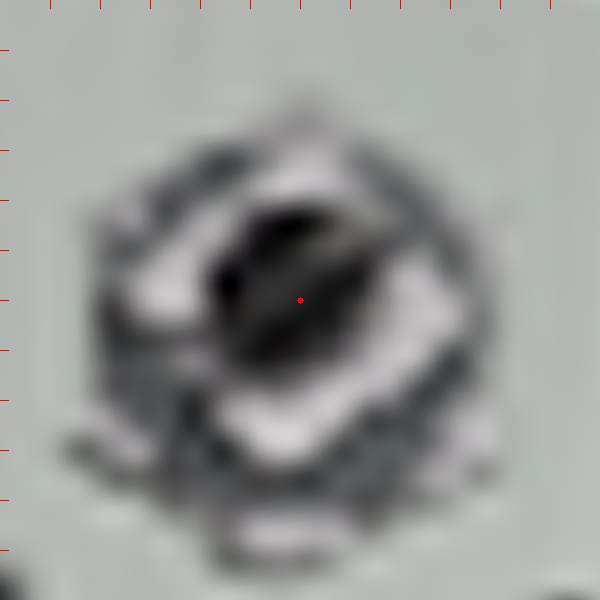

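The rectified crop (10 px/mm) shows the ring square with corners at about (305,140), (470,310), (285,460) and (130,305). That puts its centre near (0.513, 0.058), with its flats at about 40° mod 90. The key is at (0.449, -0.147) with a yaw of 12.5°. I'll grasp it now.

```bash
python3 - <<'E'
from h import *
K=np.array([.449,-.1474]); 
V=np.array([.5128,.0578])
y=np.deg2rad(102.5)
for a in(0,np.pi):
    q=inverse_kinematics([*K,.15],down(y+a)); print("pick",None if q is None else np.round(q,2))
for k in range(4):
    q=inverse_kinematics([*V,.113],down(np.deg2rad(40+90*k))); print(40+90*k,None if q is None else np.round(q,2))
cand=[(abs(q[5]),y+a) for a in(0,np.pi) if (q:=inverse_kinematics([*K,.15],down(y+a))) is not None]
yy=min(cand)[1]
r.move_to([*K,.15],down(yy)); r.move_l([*K,.06]); print("guard",r.move_l([*K,.029],vel=.05,guard=8))
gripper_to(.03,25); print(telemetry.current_opening(),telemetry.current_finger_force(),telemetry.current_ee_pos())
r.move_l([*K,.2]); print(telemetry.current_opening(),telemetry.current_wrist_force(),telemetry.current_t(),np.rad2deg(yy))
E
```

```text
pick [-0.46  0.19  1.84 -0.    1.11 -2.25]
pick [-0.46  0.19  1.84 -0.    1.11  0.89]
40 [-0.02  0.28  1.81 -0.    1.05 -0.72]
130 [-0.02  0.28  1.81 -0.    1.05 -2.29]
220 [-0.02  0.28  1.81 -0.    1.05  2.42]
310 [-0.02  0.28  1.81 -0.    1.05  0.85]
guard False
0.04196131494657465 25.000068247318268 [ 0.44902964 -0.14742031  0.02902573]
0.04171678090608434 [ 0.02647052 -0.09226128 -2.32959214] 6.6667 282.5
```

```bash
python3 - <<'E'
from h import *
V=np.array([.5128,.0578])
r.move_to([*V,.185],down(np.deg2rad(130)))
print(np.round(telemetry.current_joints(),3),telemetry.current_ee_pos())
im={c:vision.snapshot(c) for c in("top","side")}
P=np.array([*V,.165]); d=np.array([np.cos(np.deg2rad(40)),np.sin(np.deg2rad(40)),0])*.066
for c in im:
    e=proj(c,[P+d,P-d]); print(c,"exp",np.round(e,1).tolist(),[[(np.round(a,2),b) for a,b in red(im[c],q,9)] for q in e])
    cv2.imwrite(f"pics/{c}1.png",cv2.cvtColor(im[c],cv2.COLOR_RGB2BGR))
    print([(np.round(x["at"],4),round(x["score"],2)) for x in models.mark_of("lock_key",c)[:1]])
a=crop("top",(258,184),30,"",im["top"],13); b=crop("side",(240,170),30,"",im["side"],13)
cv2.imwrite("pics/hov.png",cv2.resize(np.hstack([a,b]),(800,400)))
E
```

```text
[-0.023  0.219  1.702 -0.     1.221 -2.291] [0.51280242 0.05767048 0.18495406]
top exp [[242.4, 160.8], [273.8, 198.8]] [[], [(array([273.46, 197.87]), 39)]]
[(array([0.5165, 0.058 , 0.1555]), 0.6)]
side exp [[213.1, 164.3], [265.6, 157.8]] [[(array([212.02, 163.99]), 45)], [(array([264.96, 157.45]), 38)]]
[]
```

View pics/hov.png

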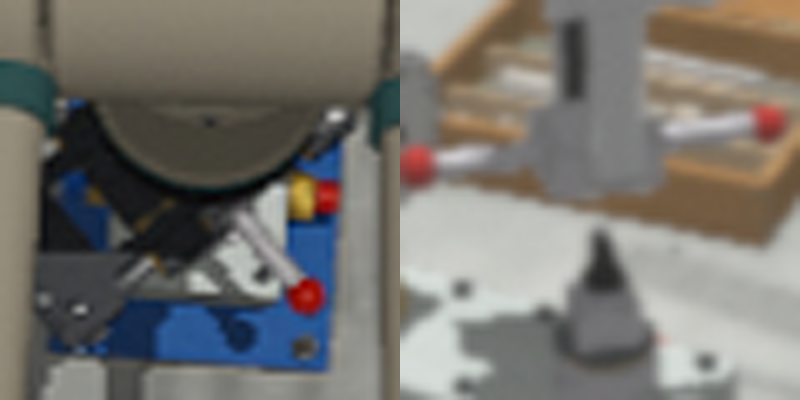

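```bash
python3 - <<'E'
from h import *
obs=[("top",-1,(273.46,197.87)),("side",1,(212.02,163.99)),("side",-1,(264.96,157.45))]
def f(p,mask=None):
    d=np.array([np.cos(p[3]),np.sin(p[3]),0])*.066
    return np.concatenate([proj(c,np.array(p[:3])+s*d)[0]-uv for c,s,uv in obs])
s=least_squares(f,[.513,.058,.165,.7],x_scale=[.01,.01,.01,.1])
print(np.round(s.x,4),np.rad2deg(s.x[3]),np.round(s.fun,2))
# valve: side knob/top square cross check
print(tri({"top":(257.9,182.7),"side":(240.1,183.2)}))
E
```

```text
[0.515  0.0585 0.1659 0.6953] 39.83648034825552 [ 0.02  0.13  0.14 -0.05 -0.26  0.03]
(array([0.51322734, 0.057472  , 0.10073652]), np.float64(0.033255950614602625))
```

```bash
python3 - <<'E'
from h import *
T=np.array([.5109,.0572])
r.move_l([*T,.185],vel=.05)
for z,v in((.135,.05),(.113,.02)):
    g=r.move_l([*T,z],vel=v,guard=6); print(g,np.round(telemetry.current_ee_pos(),4),np.round(telemetry.current_wrist_force(),2),np.round(telemetry.current_torque(),3))
    if g: break
print(telemetry.current_t())
E
```

```text
False [0.5112 0.0572 0.1353] [-0.52  0.3  -1.98] [ 0.074 -0.188 -0.028]
False [0.5111 0.0572 0.1131] [-0.26 -0.11 -2.02] [ 0.032 -0.088 -0.043]
12.2
```

```bash
python3 - <<'E'
from h import *
T=np.array(telemetry.current_ee_pos())
print(r.move_l([.5109,.0572,.108],vel=.01,guard=6),telemetry.current_ee_pos()[2],np.round(telemetry.current_wrist_force(),2))
gripper_to(.047); r.hold(.3); print(telemetry.current_opening(),np.round(telemetry.current_wrist_force(),2))
im={c:vision.snapshot(c) for c in("top","side")}
for c in im: print(c,[(np.round(x["at"],4),round(x["score"],2)) for x in models.mark_of("lock_key",c)[:1]])
P=np.array([.5132,.0577,.093]); d=np.array([np.cos(np.deg2rad(40)),np.sin(np.deg2rad(40)),0])*.066
for c in im:
    e=proj(c,[P+d,P-d]); print(c,"exp",np.round(e,1).tolist(),[[(np.round(a,2),b) for a,b in red(im[c],q,9)] for q in e])
b=crop("side",(240,180),30,"",im["side"],10)
cv2.imwrite("pics/seat.png",b)
E
```

```text
True 0.11294830164448791 [-0.15  0.96  4.58]
0.047050391620132574 [ 0.01  0.   -0.24]
top [(array([0.5145, 0.0573, 0.0835]), 0.49)]
side [(array([0.5116, 0.0593, 0.0847]), 0.66)]
top exp [[243.3, 165.5], [272.5, 201.0]] [[], [(array([272.34, 200.92]), 38)]]
side exp [[214.5, 189.3], [265.0, 182.4]] [[(array([214.29, 189.18]), 40)], [(array([265.11, 182.27]), 33)]]
```

View pics/seat.png

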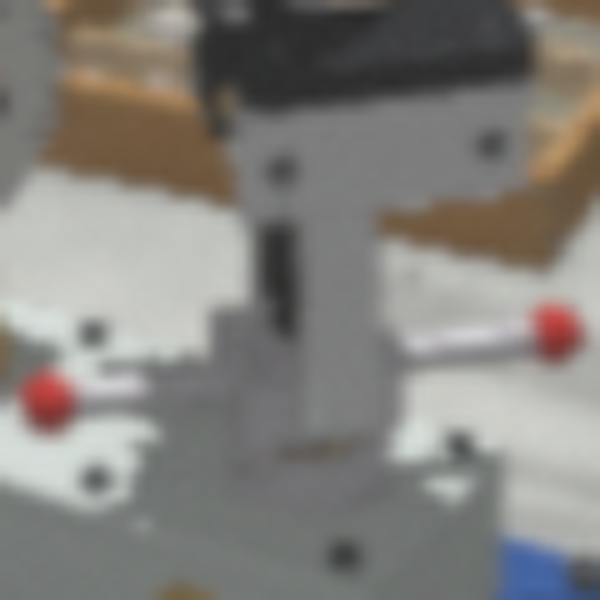

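The picture shows the hub down on the shoulder between the open fingers, with balls at (214,189) and (265,182) matching the seated prediction to within 0.2 px. I'll re-centre on the axis, grip firmly and start turning while watching the torque.

```bash
cat >> h.py <<'E'
def log(tag):
    f=telemetry.current_wrist_force(); m=telemetry.current_torque(); p=telemetry.current_ee_pos()
    print(tag,"j6 %.3f"%telemetry.current_joints()[5],"F",np.round(f,1),"M",np.round(m,3),"p",np.round(np.array(p[:2])*1e3,1),"t %.1f"%telemetry.current_t()); return np.array(f),np.array(m)
E
python3 - <<'E'
from h import *
A=[.5125,.0585,.1135]
r.move_l(A,vel=.02); log("open")
gripper_to(.03,60); log("grip")
yaw=np.deg2rad(130)
for i in range(5):
    yaw-=.1; q=inverse_kinematics(A,down(yaw)); r.movej(q); r.hold(.1); f,m=log(i)
    if np.hypot(*f[:2])>25: break
E
```

```text
open j6 -2.290 F [ 0.3 -1.  -0.3] M [ 0.131 -0.083 -0.008] p [512.8  58.6] t 13.6
grip j6 -2.290 F [0.5 0.7 0.7] M [ 0.174 -0.137  0.001] p [512.5  58.5] t 13.8
0 j6 -2.192 F [-1.4  0.2  0.6] M [0.02  0.047 0.019] p [512.3  58.4] t 14.2
1 j6 -2.093 F [-1.5  0.3  1.1] M [0.033 0.108 0.005] p [512.4  58.4] t 14.5
2 j6 -1.993 F [-1.7 -0.9  0.3] M [-0.147  0.09   0.012] p [512.4  58.4] t 14.9
3 j6 -1.893 F [-1.2 -1.9  0.3] M [-0.288  0.134  0.047] p [512.4  58.4] t 15.2
4 j6 -1.793 F [-1.8 -2.7  1.1] M [-0.351  0.111 -0.002] p [512.4  58.3] t 15.6
```

```bash
python3 - <<'E'
from h import *
A=[.5125,.0585,.1135]
yaw=np.deg2rad(130)-.5
for i in range(7):
    yaw-=.2; r.movej(inverse_kinematics(A,down(yaw))); f,m=log(i); print("  eff6",np.round(telemetry.current_joint_efforts()[5],3),"open %.4f"%telemetry.current_opening())
    if np.hypot(*f[:2])>25: break
im=vision.snapshot("side")
cv2.imwrite("pics/t1.png",crop("side",(240,180),30,"",im,10))
E
```

```text
0 j6 -1.595 F [-1.  -3.5  1.3] M [-0.532  0.065  0.031] p [512.5  58.3] t 15.9
  eff6 0.098 open 0.0414
1 j6 -1.396 F [-2.2 -3.2  2.5] M [-0.667  0.223 -0.02 ] p [512.3  58.3] t 16.2
  eff6 0.095 open 0.0415
2 j6 -1.196 F [-1.4 -4.5  1.4] M [-0.816  0.265  0.014] p [512.3  58.2] t 16.5
  eff6 0.116 open 0.0413
3 j6 -0.995 F [-2.3 -5.   0.8] M [-0.929  0.233  0.   ] p [512.3  58.1] t 16.8
  eff6 0.102 open 0.0415
4 j6 -0.795 F [-1.5 -3.7  2.4] M [-0.914  0.203  0.014] p [512.3  58.1] t 17.1
  eff6 0.105 open 0.0418
5 j6 -0.595 F [-1.8 -4.2  1.1] M [-0.916  0.246  0.006] p [512.3  58.3] t 17.4
  eff6 0.116 open 0.0415
6 j6 -0.394 F [-1.6 -4.   1.6] M [-0.859  0.254  0.046] p [512.4  58.4] t 17.8
  eff6 0.106 open 0.0413
```

View pics/t1.png

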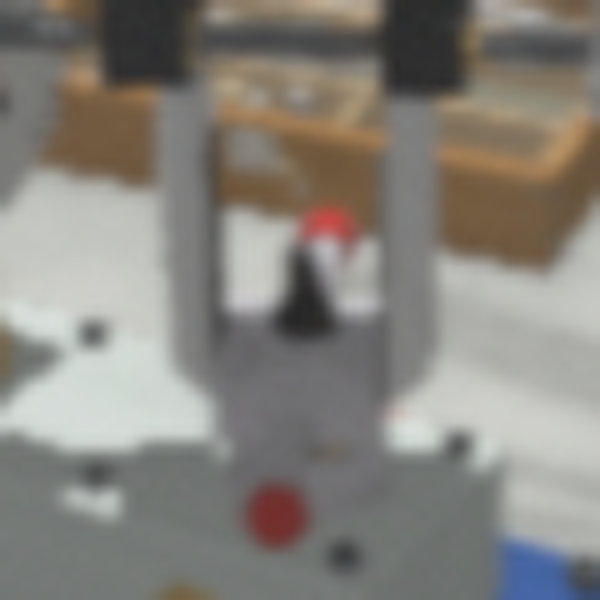

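The picture shows the key still level and seated around the square, with the knob inside undisturbed. Joint 6 effort is about 0.10 N m, which matches the run-down friction. I'll continue in fine steps until it jumps.

```bash
python3 - <<'E'
from h import *
A=[.5125,.0585,.1135]
yaw=np.deg2rad(130)-1.9; n=0
while n<30:
    n+=1; yaw-=.05; r.movej(inverse_kinematics(A,down(yaw))); e=telemetry.current_joint_efforts()[5]
    print(round(np.deg2rad(130)-yaw,3),"%.3f"%telemetry.current_joints()[5],"%.3f"%e,end=" | ")
    if e>.22: break
log("\n")
print("open",telemetry.current_opening())
E
```

```text
1.95 -0.342 0.056 | 2.0 -0.292 0.037 | 2.05 -0.242 0.041 | 2.1 -0.192 0.033 | 2.15 -0.142 0.035 | 2.2 -0.092 0.032 | 2.25 -0.042 0.034 | 2.3 0.008 0.036 | 2.35 0.058 0.084 | 2.4 0.108 0.208 | 2.45 0.158 0.222 | 
 j6 0.158 F [-3.  -6.9  2.7] M [-1.334  0.475  0.18 ] p [511.8  57.7] t 20.6
open 0.04131043292144619
```

```bash
cat >> h.py <<'E'
def keyyaw(cmd):
    obs=[]
    for c in("top","side"):
        im=vision.snapshot(c)
        for s in(1,-1):
            d=np.array([np.cos(cmd),np.sin(cmd),0])*.066*s
            for uv,a in red(im,proj(c,np.array([.5132,.0577,.093])+d)[0],7):
                if a>18: obs.append((c,s,uv,a))
    def f(p): return np.concatenate([proj(c,np.array([p[0],p[1],.093])+s*.066*np.array([np.cos(p[2]),np.sin(p[2]),0]))[0]-uv for c,s,uv,a in obs])
    s=least_squares(f,[.5132,.0577,cmd],x_scale=[.01,.01,.1]); print("key xy",np.round(s.x[:2],4),"cmd-yaw err",round(s.x[2]-cmd,3),"res",np.round(s.fun,1),[(o[0],o[1],o[3]) for o in obs])
E
python3 - <<'E'
from h import *
A=[.5125,.0585,.1135]; y0=np.deg2rad(130)
keyyaw(y0-2.45-np.pi/2)
for a in(2.48,2.51,2.54):
    r.movej(inverse_kinematics(A,down(y0-a))); r.hold(.1); print(a,round(telemetry.current_joint_efforts()[5],3)); 
log(""); keyyaw(y0-2.54-np.pi/2)
E
```

```text
key xy [0.5135 0.0606] cmd-yaw err 0.039 res [ 1.3  1.5 -1.7  1.1 -0.   0. ] [('top', 1, 57), ('side', 1, 32), ('side', -1, 26)]
2.48 0.251
2.51 0.252
2.54 0.252
 j6 0.248 F [-3.3 -6.7  2.7] M [-1.277  0.47   0.258] p [511.8  57.7] t 21.7
key xy [0.5141 0.0598] cmd-yaw err 0.042 res [ 1.2  1.6 -1.8  0.8  0.  -0.1] [('top', 1, 58), ('side', 1, 35), ('side', -1, 28)]
```

```bash
python3 - <<'E'
from h import *
y0=np.deg2rad(130)
gripper_to(.047); r.hold(.2); log("open"); print(telemetry.current_joint_efforts()[5]); keyyaw(y0-2.54-np.pi/2)
A=[.5118,.0577,.1135]
r.move_l(A,vel=.02); gripper_to(.03,60); r.hold(.1); log("grip")
for a in(2.60,2.68):
    r.movej(inverse_kinematics(A,down(y0-a))); print(a,round(telemetry.current_joint_efforts()[5],3)); log("")
keyyaw(y0-2.68-np.pi/2)
im={c:vision.snapshot(c) for c in("top","side")}
cv2.imwrite("pics/v.png",np.hstack([crop("top",(258,184),30,"",im["top"],6),crop("side",(240,180),30,"",im["side"],6)]))
E
```

```text
open j6 0.250 F [-0.  -0.6  0.5] M [-0.031 -0.054  0.036] p [512.7  58.8] t 22.3
-0.0011359485870343633
key xy [0.5138 0.06  ] cmd-yaw err 0.06 res [ 1.2  1.5 -1.8  0.8 -0.   0. ] [('top', 1, 59), ('side', 1, 34), ('side', -1, 32)]
grip j6 0.248 F [-0.3  0.6 -0.3] M [-0.057 -0.028  0.03 ] p [511.8  57.7] t 23.1
2.6 0.211
 j6 0.307 F [ 0.2 -0.7  0.2] M [-0.035 -0.044  0.179] p [511.8  57.7] t 23.3
2.68 0.187
 j6 0.386 F [ 0.1 -0.1  1.1] M [-0.015  0.033  0.082] p [511.7  57.7] t 23.6
key xy [0.513  0.0574] cmd-yaw err 0.028 res [ 0.1  0.1 -0.4  0.6  0.3 -0.4] [('top', 1, 44), ('side', 1, 32), ('side', -1, 28)]
```

View pics/v.png

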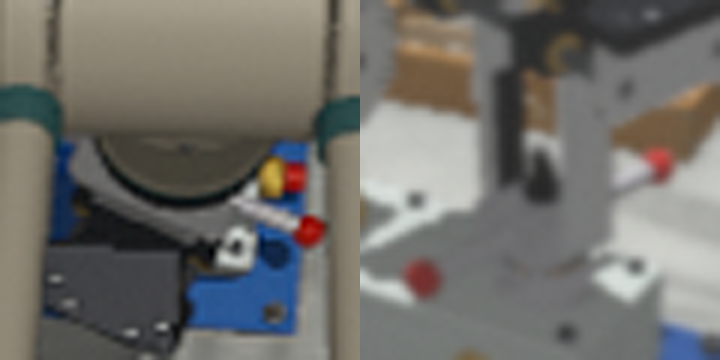

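```bash
python3 - <<'E'
from h import *
y0=np.deg2rad(130); A=[.5118,.0577,.1135]
for a in(2.69,2.70,2.71,2.72,2.73):
    r.movej(inverse_kinematics(A,down(y0-a))); print(a,round(telemetry.current_joint_efforts()[5],3),np.round(telemetry.current_torque()[2],3))
keyyaw(y0-2.73-np.pi/2)
E
```

```text
2.69 0.351 0.33
2.7 0.348 0.326
2.71 0.343 0.29
2.72 0.341 0.365
2.73 0.34 0.303
key xy [0.5137 0.0569] cmd-yaw err 0.015 res [ 0.2  0.1 -0.3  0.6  0.2 -0.2] [('top', 1, 39), ('side', 1, 35), ('side', -1, 36)]
```

```bash
python3 - <<'E'
from h import *
y0=np.deg2rad(130); A=[.5118,.0577]
gripper_to(.06); r.hold(.2); log("open"); r.move_l([*A,.32],vel=.1)
q=np.array(telemetry.current_joints()); q[0]-=.9; r.movej(q); r.hold(.3); log("away")
keyyaw(y0-2.73-np.pi/2)
im={c:vision.snapshot(c) for c in("top","side")}
for c in im: print(c,[(np.round(x["at"],4),round(x["score"],2)) for x in models.mark_of("lock_key",c)[:1]])
cv2.imwrite("pics/end.png",np.hstack([crop("top",(258,184),30,"",im["top"],6),crop("side",(240,180),30,"",im["side"],6)]))
E
```

```text
open j6 0.438 F [ 0.5 -0.5  0.4] M [-0.046 -0.029 -0.018] p [511.8  57.7] t 25.8
away j6 0.438 F [-0.1  0.2  0.7] M [ 0.032 -0.034  0.027] p [ 363.7 -364.4] t 30.0
key xy [0.513  0.0576] cmd-yaw err 0.044 res [ 0.1  0.   0.5  0.2 -0.4  0.8  0.   0.1] [('top', 1, 39), ('top', -1, 35), ('side', 1, 32), ('side', -1, 39)]
top [(array([0.5133, 0.0571, 0.0852]), 0.84)]
side [(array([0.5125, 0.0595, 0.0834]), 0.77)]
```

View pics/end.png

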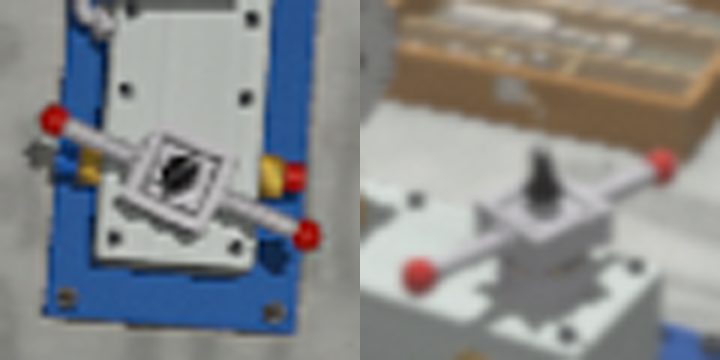

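The key sits level and fully down on the ring, the knob still points the same way, and the arm is clear. Handing in.

```bash
python3 -c "
from h import *
print(r.sign_off())"
```

```text
the job is handed in; nothing more can be done
None
```

The job is handed in: the key is fully down and level on the lock ring, which is at its seat and tightened by an estimated 16–23° beyond it (from joint torque and camera readings; the verdict was not shown), the key is released, and the black knob looked undisturbed in the last picture.

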